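# Third hand: hold a pillow block against the sprung fence

### The job

Pick up the black pillow block bearing gently, with a light grip of no more than about 40 N, and lower it flat onto the bed of the holding fixture between the two rails, still gripped and clear of the blue sprung fence. Then slide it along the rails so that its end presses squarely on the fence with a steady 12 N or so (pointer in the green part of the scale, never run to the end of its travel) for a couple of seconds, and finish while still gripping it and holding it there for a colleague to screw it down. Leave the bottle, the ring and the valve block where they are.

Things in the scene. Friction and masses are not known exactly. Their poses are not given: they have to be found in the camera images.
- block: black pillow block bearing, loose, 0.3 to 0.6 kg, upright on the bench: foot 100 (x) by 44 (y) by 14 (z) mm, with a round boss in its middle, a cylinder along y, 50 mm diameter, 30 mm wide between flat faces, top 67 mm up, on a pedestal 50 (x) by 30 (y) mm. Grip it across the flat faces (closing along y, 30 mm). Same either way round. Origin: centre of underside, z up
- boss (a point): centre of the block's round boss, 42 mm above the block's underside; grip here
- fixture: fixed holding fixture: aluminium bed, flat top 16 mm above the bench, local x -120 to +130 mm, 120 mm wide (y). Blue sprung fence across it, face at x = +55 mm at rest; green spring housing behind it, x 108 to 130 mm, top 56 mm above the bench. Origin: at bench height on the centre line between the rails; +x runs along the rails to the fence, z up
- fence_face (a point): blue fence plate, 84 mm wide (y), 12 mm thick (x), from 2 to 38 mm above the bed. This point: at bed height, middle of its pressing face, which looks to -x (to the rails); it yields to +x against a spring. A black pointer at its +y end moves over a scale strip on the bed: white for 0 to 15 mm of travel, green 15 to 25, red beyond
- fence (a joint): travel of the fence in metres: 0 at rest, growing as it is pushed along the fixture's +x, hard end at 0.035. The spring gives 0.6 N per mm without preload: 12 N at 0.020; the green part of the scale, 0.015 to 0.025, is 9 to 15 N
- bottle: bystander: white bottle with green label and cap, 52 mm diameter, 120 mm tall, upright; origin centre of its underside
- ring: bystander: black ring lying flat, 84 mm outer diameter, 18 mm high; origin centre of its underside
- valve: bystander: grey metal valve block 55 by 45 by 45 mm with a brass stub and red cap on top, 75 mm high in all; origin centre of its underside
- channel (a point): point on the bed top midway between the two dark steel rails, at the fixture's x = -37 mm; the rails run along the fixture's x from -105 to +30 mm, each 8 mm high and 8 mm wide, 56 mm clear between them (inner faces at y = -28 and +28 mm)
There are look-alikes about, which are no part of the job. Leave any pink look-alike of the block alone.

How it is judged (in metres and radians):
On the way, in this order (a step that is already met when the one before it is completed fails the run):
1. the gripped block is down on the bed, flat, between the rails, and clear of the fence (z of block in the frame of fixture between 0.013 and 0.0195 m and y of block in the frame of fixture between -0.0085 and 0.0085 m and x of block in the frame of fixture between -0.09 and 0.004 m and angle between block's own z axis and vertical below 0.06 rad and angle between the x axis of block and the x axis of fixture, either way round below 0.15 rad and contact force between the fingers and block above 3 N and value of joint fence below 0.002 m), for 0.1 s.
2. the block presses on the fence with 9 to 15 N, steadily for 1.5 s (contact force between block and fence between 9 and 15 N), for 1.5 s.
At the end, for the whole second after the job is handed in: the block, still in the gripper, is flat on the bed (within 3.5 mm and 0.06 rad), within 8.5 mm of the centre line, square to the fence within 0.07 rad, at rest, and presses on the fence with 9 to 15 N (fence travel about 15 to 25 mm) (all of step 2 and value of joint fence between 0.014 and 0.026 m and contact force between the fingers and block above 3 N and distance between the grasp point and boss below 0.035 m and z of block in the frame of fixture between 0.013 and 0.0195 m and y of block in the frame of fixture between -0.0085 and 0.0085 m and angle between block's own z axis and vertical below 0.06 rad and angle between the x axis of block and the x axis of fixture, either way round below 0.07 rad and linear speed of block below 0.01 m/s); the arm keeps its last pose, push and grip.
It fails at once if the block is squeezed hard (over 60 N a finger, 120 N both together) (contact force between the fingers and block above 120 N).
It fails at once if the fence is driven to the end of its travel (value of joint fence above 0.033 m).
It fails at once if the bottle, the ring or the valve block is moved more than 20 mm (distance of any of bottle, ring, valve from where it was at the start of the episode above 0.02 m).
It also fails if it takes over 51 s, if anything falls off the work surface, if the arm or the gripper's body presses on something with over 40 N, if the wrist force passes 120 N, or if a joint passes its speed limit or range.

### The arm

A 7-joint arm with a two-finger parallel gripper is mounted at the origin on the work surface. World frame = base frame: x ahead of the robot, y to its left, z up, the work surface at z = 0. Lengths are in m, angles in degrees, forces in N, time in s.
With the tool pointing down it reaches from about 0.35 to 0.9 m from the base axis. Payload 19.9 kg.
Tool frame: the origin (TCP) lies at the very end of the fingers, on their centre line; the grasp point (between the pads) lies 19 mm behind it; z points along the fingers, y is the line along which they close (so a half turn about z gives the same grasp; the last joint's range is limited). The gripper opens to 94 mm and grips with 3 to 60 N. Pads are 16 mm wide; open, the fingers measure 119 mm over their backs; the gripper's body (75 mm by 177 mm) begins 78 mm behind the grasp point.
Start: joints at [-75.315, 23.915, -0.59, 92.452, 0.269, 63.638, -3.037], TCP at [0.183, 0.597, 0.205] pointing down, gripper open.
Joint ranges: [-161.28, 161.28], [-22.2, 115.67], [-73.04, 71.86], [3.21, 147.25], [-68.34, 248.33], [10.77, 114.83], [-161.83, 161.83]. Speed limits (degrees/s): [108.29, 108.29, 136.94, 136.94, 172.46, 172.46, 172.46].

### API

Orientations are given as a 3x3 rotation matrix whose columns are the frame's x, y, z axes.
In Python, from cell import r gives the robot as it stands.
- The arm moves only by the tool jog_arm, never from a script. Its argument "commands" is one flat list of numbers, 7 for each row, row after row: the shift along the tool's x, y, z in units of 40 mm (1.0 is 40 mm), then the turn, a rotation vector about the tool's x, y, z in degrees, then the opening, from -1 (shut) to 1 (fully open). In form: [x, y, z, ax, ay, az, claw, x, y, z, ax, ay, az, claw, ...]. A call has 1 to 8 rows; each row is the pose to reach, as a shift and turn from the pose commanded when the call began, along the tool's axes at that moment; what a row does not reach only later rows make up. A row lasts 1/8 s, in which the tool goes at most 62.5 mm and 10.7 degrees, less where a joint would pass 70% of its speed; a pose out of reach is approached as far as the arm can. A call with a gripper value outside its range is refused whole. The fingers move at their own pace and stop on an object; "grip_force" is the grip in N (left out, the last holds). Time passes only in rows, so rows that repeat a pose let the fingers close. It gives the time, the measured TCP pose, the force, the opening and the grip force at its end, in the units of the state.
- r.observe(): the state, without advancing time (a new reading comes with each control period).
- r.grab_frame(name): name is "scene" or "side" or "wrist"; returns a dict with "color" (384x512x3 uint8, red, green, blue), "camera_matrix" (3x3 intrinsics, pixels), "dist_coeffs" ([k1, k2, p1, p2, k3] as OpenCV has them; the pictures are not rectified), "xyz" and "rotation" of the camera in the world. Camera axes: x right, y up, looking along -z (the intrinsics and any distortion apply to the point x, -y, -z); pixel columns grow to the right and rows downward; lengths in m; the calibration is good to about 2 mm. A picture is of the moment at which its call begins. There is no depth.
- r.finish_job(): hands the job in; it is judged then, once.
Trained networks look in the newest picture that a camera, given by its name, has taken for a name from the list of things; names that differ only in an ending like _2 or _b are one class to them, and where a whole thing is asked for, a point or a joint stands for the part that bears it (a point fixed in the world has none). Each returns a list of dicts, best first, with "confidence" (0 to 1); they miss things now and then, are a little off and sometimes report something else, mostly with a low value. They report only what shows in the picture. A call takes as long as a camera call. They do not tell look-alikes from the thing itself.
- r.trace(target, camera): "mask" (384x512 bool, what is visible of it).
- r.place_of(target, camera): "position" ([x, y, z] in m, in world coordinates, good to about 4 mm: a listed point, or the origin of a listed thing).
The state is a dict: "time_s": time; "joint_pos": joint angles; "joint_vel": joint speeds; "tau": joint torques, N m; "ee_pos": TCP position; "orientation": TCP orientation; "contact_force": force on the tool from outside, world axes, zero at the start; "ft_torque": the same for the moment, N m; "finger_gap": opening from 0.0 (shut) to 1.0 (fully open); "grasp_force": force on a finger pad.
Only numpy, scipy, OpenCV 4.12 (cv2) and the standard library are available. Lean on these libraries where they do the work, as an engineer would, in place of code of your own. Each camera call takes 0.05 s, during which the arm holds its last target. There are 200 camera calls.

## Working session

There is one attempt and no reset: what is moved stays moved. The work goes in short steps, Python scripts to look and compute and a tool call to move; the robot and the scene stay as the last step left them, time stands still between calls to the robot, and variables do not carry over. Pictures are saved under pics/ and viewed, at most 10 in all, crops included, and the job is handed in when it is done.

Besides the shell and the picture viewer there is one more tool, called as name(argument=value, ...) on one line, values as JSON. jog_arm: Moves the arm, as the interface text tells. Its arguments: {"type":"object","properties":{"commands":{"type":"array","items":{"type":"number"}},"grip_force":{"type":"number"}},"required":["commands"]}

```bash
mkdir -p pics; python3 - <<'E'
from cell import r
import cv2,numpy as np
s=r.observe();print(s['time_s'],s['ee_pos'],np.round(s['orientation'],3).tolist(),s['finger_gap'],s['contact_force'])
ims=[]
for c in ['scene','side']:
    f=r.grab_frame(c);ims.append(f['color'][:,:,::-1]);print(c,np.round(f['xyz'],3),np.round(f['rotation'],3).tolist())
    for t in ['block','boss','fixture','fence_face','channel','bottle','ring','valve']:
        for d in r.place_of(t,c)[:3]:print(c,t,np.round(d['position'],3),round(d['confidence'],2))
    cv2.imwrite(f'pics/{c}0.png',ims[-1])
E
```

```text
0.0 [0.18328128 0.597111   0.20483206] [[-0.956, 0.293, -0.0], [0.293, 0.956, -0.001], [-0.0, -0.001, -1.0]] 0.9983558251541514 [-0.18543022  0.19696459  0.23052829]
scene [0.897 0.518 0.691] [[-0.836, -0.388, 0.388], [0.549, -0.58, 0.602], [-0.008, 0.716, 0.698]]
scene block [ 0.511 -0.331  0.002] 0.88
scene block [ 0.511 -0.202  0.001] 0.82
scene block [ 0.654 -0.172  0.001] 0.73
scene boss [ 0.659 -0.17   0.041] 0.97
scene boss [ 0.506 -0.203  0.04 ] 0.85
scene boss [ 0.51  -0.33   0.041] 0.81
scene fixture [0.567 0.227 0.003] 0.83
scene fence_face [0.619 0.219 0.017] 0.61
scene channel [0.532 0.237 0.015] 0.62
scene channel [ 0.504 -0.205  0.037] 0.59
scene bottle [ 0.681  0.01  -0.001] 0.8
scene ring [ 0.416 -0.018  0.002] 0.88
scene valve [ 0.533  0.001 -0.006] 0.9
scene valve [0.534 0.239 0.01 ] 0.16
side [ 0.266 -0.6    0.754] [[0.897, 0.335, -0.289], [-0.442, 0.661, -0.606], [-0.012, 0.671, 0.741]]
side block [ 0.506 -0.205  0.001] 0.85
side block [ 0.517 -0.334  0.004] 0.63
side block [ 0.654 -0.17  -0.001] 0.59
side boss [ 0.514 -0.331  0.039] 0.91
side boss [ 0.505 -0.206  0.046] 0.84
side boss [ 0.655 -0.172  0.042] 0.59
side fixture [ 0.565  0.228 -0.   ] 0.66
side fence_face [0.622 0.216 0.015] 0.77
side channel [0.53  0.243 0.019] 0.7
side bottle [ 0.681  0.006 -0.   ] 0.65
side ring [ 0.415 -0.014 -0.002] 0.82
side valve [ 0.537 -0.004 -0.001] 0.95
```

View pics/side0.png

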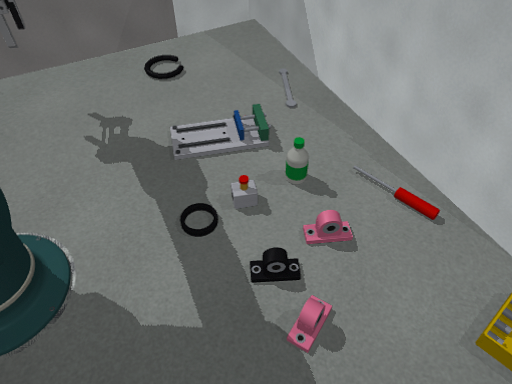

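View pics/scene0.png

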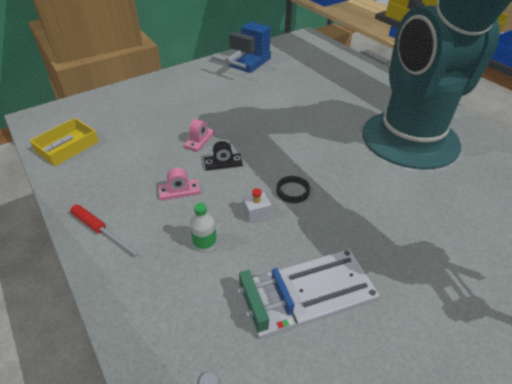

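The side picture shows three candidates. They are black at (275,267), pink at (328,228) and pink at (311,323). Only the black one fits "black pillow block". The fixture is at (218,135) in side, with its fence to the right. Next I'll confirm the block in a crop and fit the poses from the masks.

```bash
cat > h.py <<'E'
from cell import r
import cv2,numpy as np
from scipy.optimize import minimize
def proj(f,P):
    R=np.array(f['rotation']);D=np.diag([1,-1,-1.])
    Rc=D@R.T;t=-Rc@np.array(f['xyz'])
    return cv2.projectPoints(np.asarray(P,float),cv2.Rodrigues(Rc)[0],t,np.array(f['camera_matrix']),np.array(f['dist_coeffs'],float))[0][:,0]
def box(x0,x1,y0,y1,z0,z1):return np.array([[x,y,z] for x in(x0,x1) for y in(y0,y1) for z in(z0,z1)])
a=np.linspace(0,2*np.pi,32)
cyl=np.vstack([np.c_[.025*np.cos(a),0*a+y,.042+.025*np.sin(a)] for y in(-.015,.015)])
BLOCK=[box(-.05,.05,-.022,.022,0,.014),box(-.025,.025,-.015,.015,.014,.042),cyl]
FIX=[box(-.12,.13,-.06,.06,0,.016),box(.055,.067,-.042,.042,.018,.054),box(.108,.130,-.042,.042,.016,.056)]
def place(P,p,z=0):
    c,s=np.cos(p[2]),np.sin(p[2]);return P@np.array([[c,s,0],[-s,c,0],[0,0,1]])+[p[0],p[1],z]
def render(f,parts,p,S=4,z=0):
    m=np.zeros((384*S,512*S),np.uint8)
    for P in parts:
        h=cv2.convexHull(((proj(f,place(P,p,z))+.5)*S).astype(np.float32));cv2.fillConvexPoly(m,np.round(h).astype(np.int32),1)
    return m
def fit(fs,masks,parts,p0,z=0):
    M=[cv2.resize(m.astype(np.uint8),None,fx=4,fy=4,interpolation=cv2.INTER_NEAREST) for m in masks]
    def cost(q):
        p=[q[0],q[1],q[2]/10];return -sum((a&b).sum()/(a|b).sum() for a,b in zip(M,[render(f,parts,p,z=z) for f in fs]))/len(M)
    best=min((minimize(cost,[p0[0],p0[1],10*(p0[2]+d)],method='Nelder-Mead',options=dict(initial_simplex=np.array([p0[0],p0[1],10*(p0[2]+d)])+np.vstack([np.zeros(3),np.diag([.006,.006,.8])]),maxiter=80)) for d in(-.15,0.15)),key=lambda o:o.fun)
    return [best.x[0],best.x[1],best.x[2]/10],best.fun
def pick(t,c,f,P):
    u=proj(f,[P])[0];L=r.trace(t,c)
    return min(L,key=lambda d:np.hypot(*(np.argwhere(d['mask']).mean(0)[::-1]-u)))['mask']
E
python3 - <<'E'
from h import *
fs={c:r.grab_frame(c) for c in('scene','side')}
# newest picture per camera
bm={c:pick('block',c,f,[.506,-.204,.025]) for c,f in fs.items()}
fm={c:pick('fixture',c,f,[.567,.227,.01]) for c,f in fs.items()}
for n,m,parts,p0 in(('block',bm,BLOCK,[.506,-.204,0]),('fix',fm,FIX,[.566,.2275,-.25])):
    for cs in(['scene'],['side'],['scene','side']):
        p,v=fit([fs[c] for c in cs],[m[c] for c in cs],parts,p0)
        print(n,cs,np.round(p[:2],4),round(np.degrees(p[2]),1),round(v,3))
    for c in fs:
        im=fs[c]['color'][:,:,::-1].copy()
        im=cv2.resize(im,None,fx=4,fy=4,interpolation=cv2.INTER_CUBIC)
        k,_=cv2.findContours(render(fs[c],parts,p),cv2.RETR_EXTERNAL,cv2.CHAIN_APPROX_NONE);cv2.drawContours(im,k,-1,(0,255,255),1)
        u=(proj(fs[c],[[p[0],p[1],.02]])[0]*4).astype(int)
        x,y=max(u[0]-300 if n=='fix' else u[0]-200,0),max(u[1]-150,0)
        w=600 if n=='fix' else 400
        globals()[n+c]=cv2.resize(im[y:y+300,x:x+w],(400,300))
cv2.imwrite('pics/crop1.png',np.vstack([np.hstack([blockscene,blockside]),np.hstack([fixscene,fixside])]))
print(r.observe()['time_s'])
E
```

```text
block ['scene'] [ 0.5073 -0.2054] -21.9 -0.946
block ['side'] [ 0.5077 -0.204 ] -23.3 -0.947
block ['scene', 'side'] [ 0.5075 -0.2044] -23.4 -0.943
fix ['scene'] [0.5677 0.2292] -15.0 -0.964
fix ['side'] [0.5672 0.2337] -13.7 -0.947
fix ['scene', 'side'] [0.5673 0.2315] -14.0 -0.947
1.2
```

View pics/crop1.png

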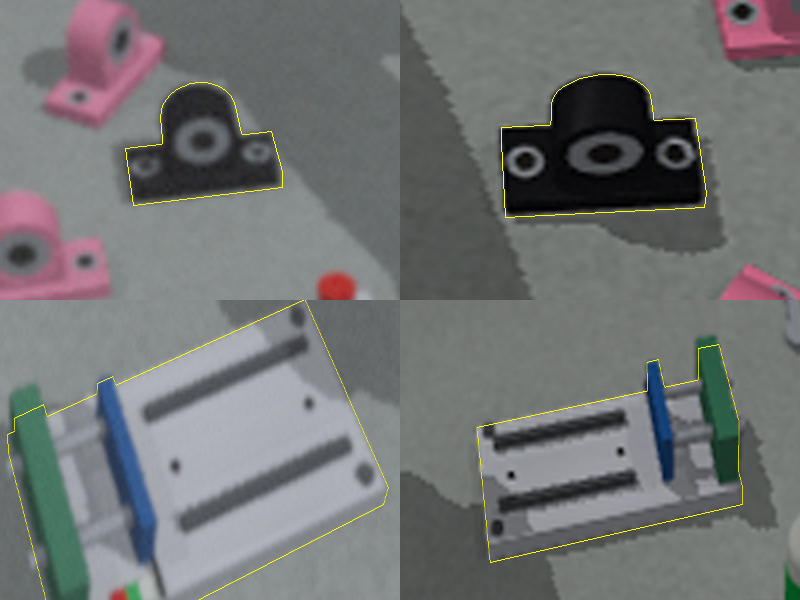

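The crop confirms the black block at about (0.5075, -0.2045), yaw -23°, with clean outlines in both views. The fixture is at about (0.5675, 0.231), yaw -14°, and the detected fence and channel points agree with that. Moving over the block now.

jog_arm(commands=[-0.85, -1.05, 0, 0, 0, 0, 1, -1.7, -2.1, 0, 0, 0, 0, 1, -2.55, -3.15, 0, 0, 0, 0, 1, -3.4, -4.2, 0, 0, 0, 0, 1, -4.25, -5.25, 0, 0, 0, 0, 1, -5.1, -6.3, 0, 0, 0, 0, 1, -5.95, -7.35, 0, 0, 0, 0, 1, -6.8, -8.4, 0, 0, 0, 0, 1], grip_force=25)

```text
time_s: 2.2
ee_pos: [0.3453, 0.1949, 0.2058]
orientation: [[-0.956, 0.293, 0.001], [0.293, 0.956, 0.001], [-0.0, 0.001, -1.0]]
contact_force: [1.0, -0.2, 0.2]
finger_gap: 1.004
grasp_force: 0.0
```

jog_arm(commands=[-0.85, -1.05, 0, 0, 0, 0, 1, -1.7, -2.1, 0, 0, 0, 0, 1, -2.55, -3.15, 0, 0, 0, 0, 1, -3.4, -4.2, 0, 0, 0, 2, 1, -4.25, -5.25, 0, 0, 0, 4, 1, -5.1, -6.3, 0, 0, 0, 6, 1, -5.95, -7.35, 0, 0, 0, 6, 1, -6.8, -8.4, 0, 0, 0, 6, 1])

```text
time_s: 3.2
ee_pos: [0.507, -0.206, 0.2056]
orientation: [[-0.92, 0.391, 0.001], [0.391, 0.92, 0.0], [-0.0, 0.0, -1.0]]
contact_force: [0.1, 0.7, 0.6]
finger_gap: 0.998
grasp_force: 0.0
```

jog_arm(commands=[0, 0, 0, 0, 0, 0, 1, 0, 0, 0, 0, 0, 0, 1])

```text
time_s: 3.45
ee_pos: [0.5061, -0.2042, 0.2053]
orientation: [[-0.92, 0.392, -0.0], [0.392, 0.92, 0.0], [0.001, -0.0, -1.0]]
contact_force: [0.3, -0.3, 0.7]
finger_gap: 1.0
grasp_force: 0.0
```

```bash
cat >> h.py <<'E'
def goto(x,y,z,yaw):
    "shift in 40 mm units along tool axes and turn for TCP x,y,z with tool y axis at yaw+90 deg"
    s=r.observe();R=np.array(s['orientation']);d=R.T@(np.array([x,y,z])-s['ee_pos'])/.04
    w=np.radians(yaw);ty=np.array([-np.sin(w),np.cos(w),0]);Rt=np.c_[np.cross(ty,[0,0,-1]),ty,[0,0,-1]]
    v=np.degrees(cv2.Rodrigues(R.T@Rt)[0].ravel())
    print('t',round(s['time_s'],2),'pos',np.round(s['ee_pos'],4),'shift',np.round(d,3),'turn',np.round(v,2),'gap',round(s['finger_gap'],3),'F',np.round(s['contact_force'],1),'g',s['grasp_force'])
E
python3 - <<'E'
from h import *
fs=[r.grab_frame('wrist')]
L=r.trace('block','wrist');print([(d['confidence'],np.argwhere(d['mask']).mean(0)) for d in L])
m=pick('block','wrist',fs[0],[.5075,-.2045,.025])
p,v=fit(fs,[m],BLOCK,[.5075,-.2045,-.4]);print(p[:2],np.degrees(p[2]),v)
goto(p[0],p[1],.023,np.degrees(p[2]))
cv2.imwrite('pics/w1.png',fs[0]['color'][:,:,::-1])
E
```

```text
[(0.9, array([208.69193262, 170.34751773])), (0.74, array([253.71217712, 311.62308909])), (0.55, array([171.68483197, 252.96503179]))]
[np.float64(0.5082791186617248), np.float64(-0.2066735444892902)] -23.580766717649432 -0.9470195106176565
t 3.6 pos [ 0.5063 -0.2033  0.2056] shift [-0.078 -0.061  4.566] turn [0.04 0.01 0.61] gap 1.0 F [0.2 0.1 0.7] g 0.0
```

View pics/w1.png

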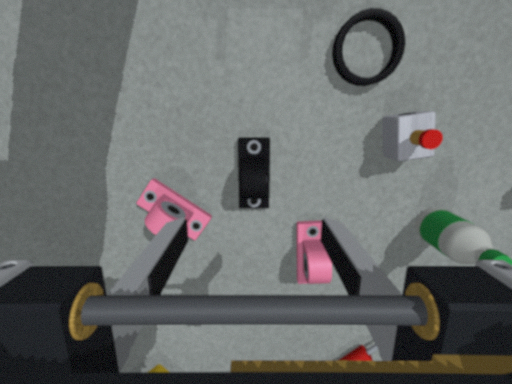

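The wrist view shows the black block at (253,172) with the pink ones clear of the fingers. It agrees with the fit to within 2 mm. Descending and gripping at 25 N.

jog_arm(commands=[-0.06, -0.05, 1, 0, 0, 0.5, 1, -0.06, -0.05, 2, 0, 0, 0.5, 1, -0.06, -0.05, 3, 0, 0, 0.5, 1, -0.06, -0.05, 3.8, 0, 0, 0.5, 1, -0.06, -0.05, 4.3, 0, 0, 0.5, 1, -0.06, -0.05, 4.55, 0, 0, 0.5, 1, -0.06, -0.05, 4.55, 0, 0, 0.5, 1, -0.06, -0.05, 4.55, 0, 0, 0.5, 0.2])

```text
time_s: 4.6
ee_pos: [0.5082, -0.2075, 0.0244]
orientation: [[-0.917, 0.4, 0.001], [0.4, 0.917, -0.0], [-0.001, 0.0, -1.0]]
contact_force: [-0.5, -0.3, 0.5]
finger_gap: 0.928
grasp_force: 0.0
```

jog_arm(commands=[0, 0, 0, 0, 0, 0, -0.2, 0, 0, 0, 0, 0, 0, -0.5, 0, 0, 0, 0, 0, 0, -0.8, 0, 0, 0, 0, 0, 0, -1, 0, 0, 0, 0, 0, 0, -1, 0, 0, 0, 0, 0, 0, -1], grip_force=25)

```text
time_s: 5.35
ee_pos: [0.5078, -0.2072, 0.0235]
orientation: [[-0.917, 0.4, 0.0], [0.4, 0.917, 0.0], [-0.0, 0.0, -1.0]]
contact_force: [1.2, 0.7, 2.3]
finger_gap: 0.315
grasp_force: 25.0
```

jog_arm(commands=[0, 0, -0.3, 0, 0, 0, -1, 0, 0, -0.9, 0, 0, 0, -1, 0, 0, -1.8, 0, 0, 0, -1, 0, 0, -2.8, 0, 0, 0, -1, 0, 0, -3.8, 0, 0, 0, -1, 0, 0, -4.5, 0, 0, 0, -1, 0, 0, -4.5, 0, 0, 0, -1])

```text
time_s: 6.22
ee_pos: [0.5082, -0.2077, 0.2053]
orientation: [[-0.917, 0.4, 0.003], [0.4, 0.917, -0.0], [-0.003, 0.001, -1.0]]
contact_force: [0.2, -0.3, -5.7]
finger_gap: 0.322
grasp_force: 25.0
```

```bash
python3 - <<'E'
from h import *
# channel pose target: fixture x=-0.043
f=[.5675,.231];w=np.radians(-14.2)
goto(f[0]-.043*np.cos(w),f[1]-.043*np.sin(w),.205,-14.2)
FIX[2]=box(.108,.130,-.058,.058,.016,.056)
fs={c:r.grab_frame(c) for c in('scene','side')}
for hw in(.042,.05,.058):
    FIX[2]=box(.108,.130,-hw,hw,.016,.056)
    m={c:pick('fixture',c,fs[c],[.567,.23,.01]) for c in fs}
    for cs in(['scene'],['side'],['scene','side']):
        p,v=fit([fs[c] for c in cs],[m[c] for c in cs],FIX,[.5675,.231,-.25]);print(hw,cs,np.round(p[:2],4),round(np.degrees(p[2]),2),round(v,3))
E
```

```text
t 6.22 pos [ 0.5082 -0.2077  0.2053] shift [4.088e+00 1.047e+01 6.000e-03] turn [ 0.04  0.18 -9.37] gap 0.322 F [ 0.2 -0.3 -5.7] g 24.99833106994629
0.042 ['scene'] [0.5676 0.2302] -14.7 -0.966
0.042 ['side'] [0.5668 0.2334] -14.78 -0.845
0.042 ['scene', 'side'] [0.5664 0.2308] -14.53 -0.9
0.05 ['scene'] [0.5674 0.2301] -14.71 -0.972
0.05 ['side'] [0.5669 0.2333] -14.77 -0.838
0.05 ['scene', 'side'] [0.5665 0.2311] -14.62 -0.899
0.058 ['scene'] [0.5676 0.2305] -14.43 -0.969
0.058 ['side'] [0.5663 0.2326] -14.67 -0.831
0.058 ['scene', 'side'] [0.5673 0.2308] -14.36 -0.895
```

jog_arm(commands=[0.3, 0.8, 0, 0, 0, 0, -1, 0.8, 2.1, 0, 0, 0, -1, -1, 1.3, 3.4, 0, 0, 0, -2, -1, 1.8, 4.7, 0, 0, 0, -4, -1, 2.3, 6.0, 0, 0, 0, -6, -1, 2.8, 7.3, 0, 0, 0, -8, -1, 3.3, 8.6, 0, 0, 0, -9, -1, 3.8, 9.8, 0, 0, 0, -9, -1])

```text
time_s: 7.62
ee_pos: [0.5248, 0.2146, 0.2032]
orientation: [[-0.968, 0.251, -0.0], [0.251, 0.968, -0.0], [0.0, -0.0, -1.0]]
contact_force: [1.2, -0.2, -4.3]
finger_gap: 0.315
grasp_force: 25.0
```

jog_arm(commands=[0.15, 0.6, 0, 0, 0, 0, -1, 0.15, 0.6, 0, 0, 0, 0, -1, 0.15, 0.6, 0, 0, 0, 0, -1])

```text
time_s: 8.0
ee_pos: [0.5255, 0.2361, 0.2033]
orientation: [[-0.968, 0.253, -0.0], [0.253, 0.968, -0.001], [-0.0, -0.001, -1.0]]
contact_force: [0.3, -0.7, -5.4]
finger_gap: 0.319
grasp_force: 25.0
```

```bash
python3 - <<'E'
from h import *
w=np.radians(-14.5)
f=r.grab_frame('wrist')
for t in('fixture','fence_face','channel','block','boss'):
    for d in r.place_of(t,'wrist')[:2]:print(t,np.round(d['position'],4),round(d['confidence'],2))
goto(.567-.043*np.cos(w),.231-.043*np.sin(w),.039,-14.5)
im=f['color'][:,:,::-1].copy()
for P in FIX[:2]+[box(-.105,.03,28e-3,36e-3,.016,.024),box(-.105,.03,-36e-3,-28e-3,.016,.024)]:
    cv2.polylines(im,[np.round(cv2.convexHull(proj(f,place(P,[.567,.231,w])).astype(np.float32))).astype(int)],True,(0,255,255),1)
cv2.imwrite('pics/w2.png',im)
E
```

```text
block [0.5221 0.2365 0.1786] 0.78
boss [0.5261 0.2358 0.2247] 0.73
t 8.3 pos [0.5254 0.2369 0.2036] shift [0.033 0.117 4.114] turn [ 0.    0.01 -0.11] gap 0.317 F [ 0.   0.6 -4.3] g 24.998394548892975
```

View pics/w2.png

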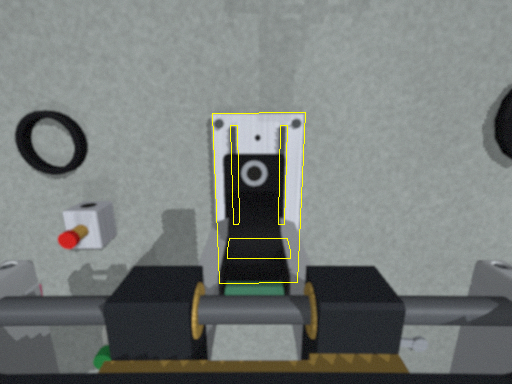

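The wrist view shows the held block centred at (255,175) above the bed, and the projected bed outline matches the picture. I'll check the bed edges sub-pixel before lowering.

```bash
python3 - <<'E'
from h import *
from scipy.optimize import brentq
f=r.grab_frame('wrist');g=cv2.GaussianBlur(f['color'].astype(float).mean(2),(3,3),0)
w=np.radians(-14.5);p=[.567,.231,w]
for x in(-.115,-.10,-.09):
  # sample profile along fixture y at bed top height
  ys=np.arange(-.08,.08,.0005)
  u=proj(f,place(np.c_[0*ys+x,ys,0*ys+.016],p)).astype(np.float32)
  v=cv2.remap(g.astype(np.float32),u[:,0].reshape(1,-1),u[:,1].reshape(1,-1),cv2.INTER_LINEAR)[0]
  d=np.gradient(cv2.GaussianBlur(v.reshape(1,-1),(9,1),0)[0])
  i=sorted(np.argsort(-abs(d))[:60]);
  from scipy.signal import find_peaks
  k,_=find_peaks(abs(d),height=abs(d).max()*.25);print(x,[(round(ys[j]*1000,1),round(float(d[j]),1)) for j in k])
xs=np.arange(-.15,-.09,.0005)
for y in(-.045,.045,.015):
  u=proj(f,place(np.c_[xs,0*xs+y,0*xs+.016],p)).astype(np.float32)
  v=cv2.remap(g.astype(np.float32),u[:,0].reshape(1,-1),u[:,1].reshape(1,-1),cv2.INTER_LINEAR)[0]
  d=np.gradient(cv2.GaussianBlur(v.reshape(1,-1),(9,1),0)[0]);j=np.argmax(d);print('end',y,xs[j],d[j])
E
```

```text
-0.115 [(np.float64(-60.0), 7.2), (np.float64(58.0), -6.3)]
-0.1 [(np.float64(-66.5), -4.1), (np.float64(-61.0), 8.9), (np.float64(-56.0), -4.9), (np.float64(-50.5), 5.7), (np.float64(-38.5), -11.0), (np.float64(-29.5), 13.0), (np.float64(26.0), -9.4), (np.float64(35.0), 13.4), (np.float64(43.0), -4.5), (np.float64(51.5), 3.9), (np.float64(57.5), -6.6)]
-0.09 [(np.float64(-66.5), -4.3), (np.float64(-60.5), 10.1), (np.float64(-38.5), -7.5), (np.float64(-30.0), 12.7), (np.float64(-4.5), -14.9), (np.float64(2.0), 14.5), (np.float64(26.5), -8.7), (np.float64(35.0), 12.9), (np.float64(58.0), -6.2)]
end -0.045 -0.11899999999999997 7.294342
end 0.045 -0.10049999999999995 9.415482
end 0.015 -0.11899999999999997 6.495758
```

jog_arm(commands=[0, 0.09, 0.7, 0, 0, 0, -1, 0, 0.09, 1.5, 0, 0, 0, -1, 0, 0.09, 2.3, 0, 0, 0, -1, 0, 0.09, 3.0, 0, 0, 0, -1, 0, 0.09, 3.4, 0, 0, 0, -1, 0, 0.09, 3.6, 0, 0, 0, -1, 0, 0.09, 3.6, 0, 0, 0, -1])

```text
time_s: 9.22
ee_pos: [0.5264, 0.241, 0.0597]
orientation: [[-0.968, 0.251, 0.0], [0.251, 0.968, -0.0], [-0.0, -0.0, -1.0]]
contact_force: [-0.3, -0.2, -3.6]
finger_gap: 0.32
grasp_force: 25.0
```

```bash
python3 - <<'E'
from h import *
goto(.526,.2404,.0395,-14.5)
ims=[]
for c in('scene','side'):
    f=r.grab_frame(c);u=(proj(f,[[.55,.235,.04]])[0]).astype(int)
    ims.append(cv2.resize(f['color'][max(u[1]-60,0):u[1]+60,u[0]-70:u[0]+70,::-1],(400,343),interpolation=cv2.INTER_CUBIC))
cv2.imwrite('pics/c3.png',np.hstack(ims));goto(.526,.2404,.0395,-14.5)
E
```

```text
t 9.22 pos [0.5264 0.241  0.0597] shift [ 0.005 -0.016  0.504] turn [-0.    0.01 -0.06] gap 0.32 F [-0.3 -0.2 -3.6] g 24.998318552970886
t 9.32 pos [0.5267 0.2411 0.0603] shift [ 0.013 -0.023  0.52 ] turn [ 0.04  0.05 -0.06] gap 0.319 F [-0.1  0.4 -4.3] g 24.99834805727005
```

View pics/c3.png

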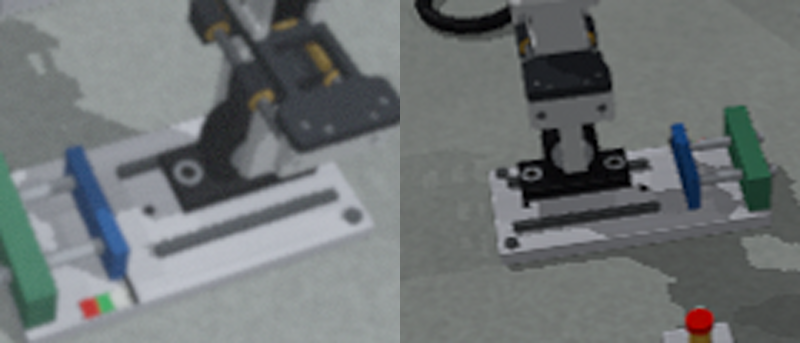

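The block hovers about 20 mm above the bed, between the rails and clear of the fence. Lowering gently.

jog_arm(commands=[0, -0.02, 0.15, 0, 0, 0, -1, 0, -0.02, 0.3, 0, 0, 0, -1, 0, -0.02, 0.4, 0, 0, 0, -1, 0, -0.02, 0.45, 0, 0, 0, -1, 0, -0.02, 0.48, 0, 0, 0, -1, 0, -0.02, 0.48, 0, 0, 0, -1])

```text
time_s: 10.07
ee_pos: [0.526, 0.2401, 0.0403]
orientation: [[-0.968, 0.251, 0.0], [0.251, 0.968, -0.0], [-0.0, -0.0, -1.0]]
contact_force: [0.4, -0.4, -4.7]
finger_gap: 0.321
grasp_force: 25.0
```

jog_arm(commands=[0, 0, 0.02, 0, 0, 0, -1, 0, 0, 0.03, 0, 0, 0, -1, 0, 0, 0.03, 0, 0, 0, -1])

```text
time_s: 10.45
ee_pos: [0.5261, 0.2402, 0.0395]
orientation: [[-0.968, 0.251, 0.0], [0.251, 0.968, 0.0], [-0.0, 0.0, -1.0]]
contact_force: [-3.7, -1.4, 5.6]
finger_gap: 0.316
grasp_force: 25.0
```

The block is on the bed, with about 10 N downward. Sliding to just short of the fence to get a friction baseline.

jog_arm(commands=[0, 0, -0.01, 0, 0, 0, -1, -0.1, 0, -0.01, 0, 0, 0, -1, -0.25, 0, -0.01, 0, 0, 0, -1, -0.4, 0, -0.01, 0, 0, 0, -1, -0.6, 0, -0.01, 0, 0, 0, -1, -0.75, 0, -0.01, 0, 0, 0, -1, -0.9, 0, -0.01, 0, 0, 0, -1, -1, 0, -0.01, 0, 0, 0, -1])

```text
time_s: 11.45
ee_pos: [0.565, 0.23, 0.0395]
orientation: [[-0.968, 0.252, -0.0], [0.252, 0.968, -0.0], [0.0, -0.0, -1.0]]
contact_force: [-4.7, 1.8, 5.6]
finger_gap: 0.315
grasp_force: 25.0
```

jog_arm(commands=[0, 0, 0, 0, 0, 0, -1, 0, 0, 0, 0, 0, 0, -1])

```text
time_s: 11.7
ee_pos: [0.5653, 0.2298, 0.0396]
orientation: [[-0.968, 0.252, 0.001], [0.252, 0.968, -0.0], [-0.001, 0.0, -1.0]]
contact_force: [1.8, -0.6, 0.5]
finger_gap: 0.32
grasp_force: 25.0
```

```bash
cat >> h.py <<'E'
def st():
    s=r.observe();e=np.array([.968,-.2504,0]);n=np.array([.2504,.968,0]);d=np.array(s['ee_pos'])-[.5677,.2296,0]
    print('t',round(s['time_s'],2),'fx',round(d@e*1e3,1),'fy',round(d@n*1e3,1),'z',round(s['ee_pos'][2],4),'F along/lat/z',np.round([s['contact_force']@e,s['contact_force']@n,s['contact_force'][2]],1),'M',np.round(s['ft_torque'],2),'g',round(s['grasp_force'],1))
E
python3 -c "
from h import *
st()"
```

```text
t 11.7 fx -2.4 fy -0.4 z 0.0396 F along/lat/z [ 1.9 -0.2  0.5] M [-0.01 -0.46 -0.01] g 25.0
```

jog_arm(commands=[-0.08, 0, 0, 0, 0, 0, -1, -0.16, 0, 0, 0, 0, 0, -1, -0.25, 0, 0, 0, 0, 0, -1, -0.34, 0, 0, 0, 0, 0, -1, -0.42, 0, 0, 0, 0, 0, -1, -0.5, 0, 0, 0, 0, 0, -1, -0.56, 0, 0, 0, 0, 0, -1, -0.6, 0, 0, 0, 0, 0, -1])

```text
time_s: 12.7
ee_pos: [0.5859, 0.225, 0.0396]
orientation: [[-0.968, 0.25, -0.004], [0.25, 0.968, 0.001], [0.004, -0.0, -1.0]]
contact_force: [-18.9, 1.5, 19.4]
finger_gap: 0.321
grasp_force: 25.0
```

```bash
python3 - <<'E'
from h import *
st();ims=[]
for c in('scene','side'):
    f=r.grab_frame(c);u=(proj(f,[[.62,.22,.03]])[0]).astype(int)
    ims.append(cv2.resize(f['color'][max(u[1]-45,0):u[1]+45,u[0]-60:u[0]+60,::-1],(400,300),interpolation=cv2.INTER_CUBIC))
    for d in r.place_of('fence_face',c)[:1]: print(c,d['position'],d['confidence'],(np.array(d['position'])-[.5677,.2296,0])@[.968,-.2504,0])
cv2.imwrite('pics/c4.png',np.hstack(ims));st()
E
```

```text
t 12.7 fx 18.8 fy 0.1 z 0.0396 F along/lat/z [-18.6  -3.2  19.4] M [ 0.34  4.   -0.12] g 25.0
scene [0.6341, 0.2156, 0.0165] 0.63 0.06778080000000002
side [0.6338, 0.2109, 0.0182] 0.7 0.06866728000000005
t 12.9 fx 18.9 fy 0.1 z 0.0396 F along/lat/z [-16.2  -2.4  16.9] M [ 0.29  3.42 -0.1 ] g 25.0
```

View pics/c4.png

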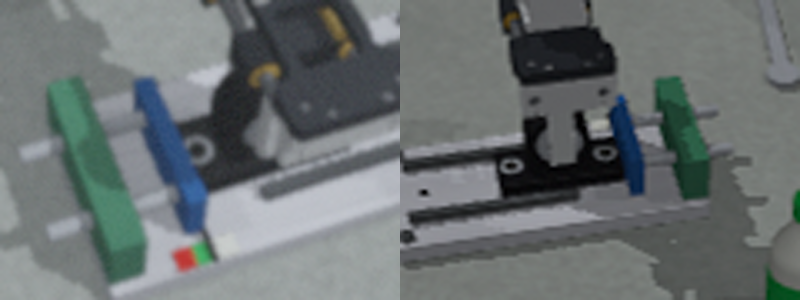

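The pointer sits at the white/green boundary, about 14 mm of travel. Downforce has built up to 17 N, so I'll ease z slightly and go the remaining 6 mm.

jog_arm(commands=[-0.03, 0, -0.02, 0, 0, 0, -1, -0.06, 0, -0.03, 0, 0, 0, -1, -0.09, 0, -0.03, 0, 0, 0, -1, -0.12, 0, -0.03, 0, 0, 0, -1, -0.15, 0, -0.03, 0, 0, 0, -1, -0.15, 0, -0.03, 0, 0, 0, -1])

```text
time_s: 13.65
ee_pos: [0.5911, 0.2236, 0.0398]
orientation: [[-0.968, 0.25, -0.005], [0.25, 0.968, 0.0], [0.005, -0.001, -1.0]]
contact_force: [-13.8, 4.2, 4.1]
finger_gap: 0.319
grasp_force: 25.0
```

```bash
python3 - <<'E'
from h import *
st();f=r.grab_frame('scene');st()
u=proj(f,place(np.array([[.08,.05,.016]]),[.5677,.2296,np.radians(-14.5)]))[0].astype(int)
cv2.imwrite('pics/c5.png',cv2.resize(f['color'][u[1]-38:u[1]+22,u[0]-40:u[0]+40,::-1],(800,600),interpolation=cv2.INTER_CUBIC))
for c in('scene','side'):
    if c=='side': r.grab_frame(c)
    for d in r.place_of('fence_face',c)[:1]: print(c,(np.array(d['position'])-[.5677,.2296,0])@[.968,-.2504,0])
E
```

```text
t 13.65 fx 24.2 fy 0.0 z 0.0398 F along/lat/z [-14.4   0.6   4.1] M [1.04 3.14 0.04] g 25.0
t 13.7 fx 24.2 fy 0.1 z 0.0398 F along/lat/z [-14.    0.4   4. ] M [ 0.94  3.1  -0.04] g 25.0
scene 0.07320008000000001
side 0.07138439999999997
```

View pics/c5.png

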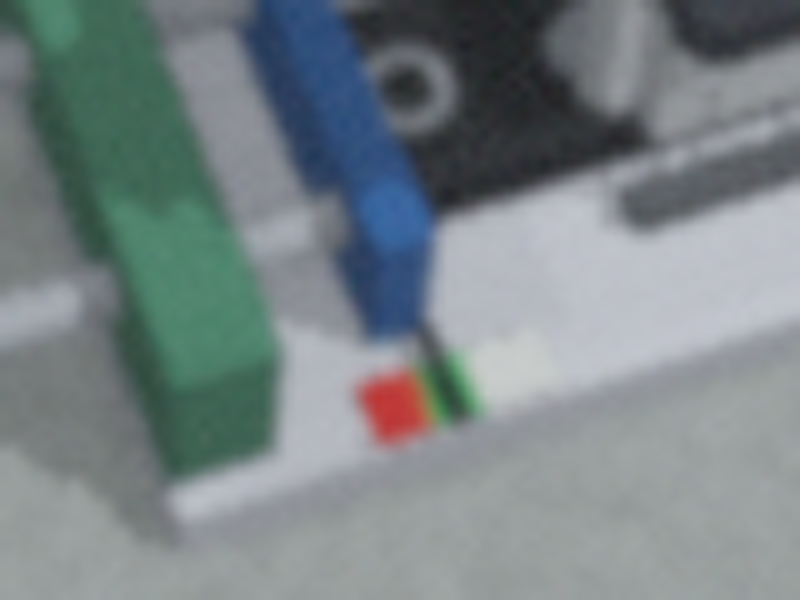

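The pointer at (448,385) is in the middle of the green part, about 20 mm of travel. That fits the roughly 14 N measured along the rails, which includes some bed friction. Holding here.

jog_arm(commands=[0, 0, 0, 0, 0, 0, -1, 0, 0, 0, 0, 0, 0, -1, 0, 0, 0, 0, 0, 0, -1, 0, 0, 0, 0, 0, 0, -1, 0, 0, 0, 0, 0, 0, -1, 0, 0, 0, 0, 0, 0, -1, 0, 0, 0, 0, 0, 0, -1, 0, 0, 0, 0, 0, 0, -1])

```text
time_s: 14.85
ee_pos: [0.5911, 0.2235, 0.0398]
orientation: [[-0.968, 0.25, -0.005], [0.25, 0.968, 0.0], [0.005, -0.001, -1.0]]
contact_force: [-12.6, 3.4, 3.8]
finger_gap: 0.318
grasp_force: 25.0
```

jog_arm(commands=[0, 0, 0, 0, 0, 0, -1, 0, 0, 0, 0, 0, 0, -1, 0, 0, 0, 0, 0, 0, -1, 0, 0, 0, 0, 0, 0, -1, 0, 0, 0, 0, 0, 0, -1, 0, 0, 0, 0, 0, 0, -1, 0, 0, 0, 0, 0, 0, -1, 0, 0, 0, 0, 0, 0, -1])

```text
time_s: 15.85
ee_pos: [0.5911, 0.2236, 0.0398]
orientation: [[-0.968, 0.25, -0.005], [0.25, 0.968, 0.0], [0.005, -0.001, -1.0]]
contact_force: [-14.0, 4.5, 3.4]
finger_gap: 0.318
grasp_force: 25.0
```

```bash
python3 - <<'E'
from h import *
st();f=r.grab_frame('scene')
u=proj(f,place(np.array([[.06,.02,.016]]),[.5677,.2296,np.radians(-14.5)]))[0].astype(int)
cv2.imwrite('pics/c6.png',cv2.resize(f['color'][u[1]-60:u[1]+60,u[0]-80:u[0]+80,::-1],(800,600),interpolation=cv2.INTER_CUBIC))
E
```

```text
t 15.85 fx 24.2 fy 0.0 z 0.0398 F along/lat/z [-14.7   0.8   3.4] M [ 1.    3.12 -0.01] g 25.0
```

View pics/c6.png

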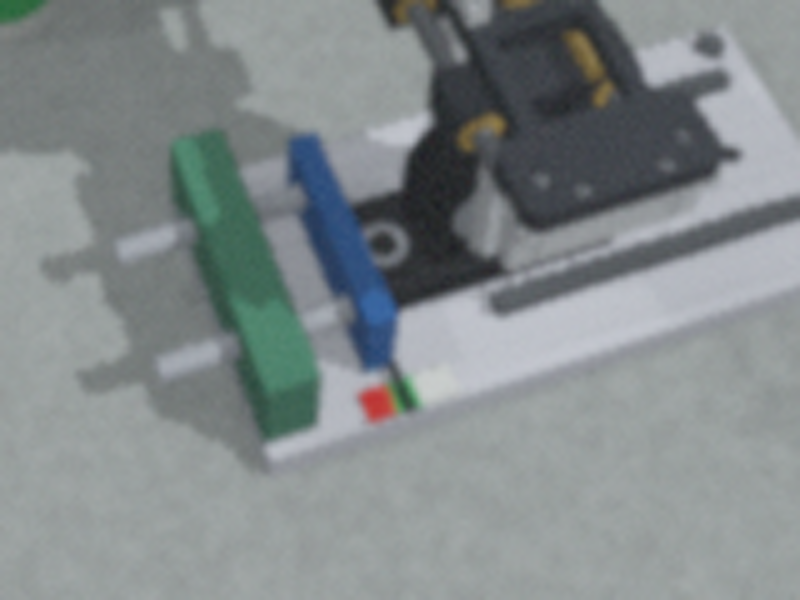

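The pointer is steady in mid green, the block is flat between the rails and square to the fence, and the grip is 25 N. Handing in.

```bash
python3 -c "
from cell import r
print(r.finish_job())"
```

```text
the job is handed in; nothing more can be done
None
```

I handed the job in with the black block gripped at 25 N, flat between the rails and pressing the fence at mid-green (about 20 mm travel, 12 N) for over 2 s, and the bottle, ring and valve block left alone; the hand-in call returned no verdict.

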